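# Let the ratchet cramp off a set glue-up

### The job

The glue in the pale block has set, so open the ratchet cramp on it without letting the crank fly back. Flick the red thumb lever gently over to its release side, then take the crank and wind it on just far enough for the pawl to spring off the wheel, without crushing the block. Keep hold and ease the crank back until the jaw is fully open, then let go, leaving the block where it lies and the other things on the bench alone.

Things in the scene. Friction and masses are not known exactly. Their poses are not given: they have to be found in the camera images.
- cramp: Ratchet cramp screwed to the bench: brown wooden base 170 x 318 x 18 mm, green castings. Origin on the bench under the drum's upright spindle; z up, y along the base, +x away from the robot. Base from x = -85 to 85, y = 76 to -242 mm; the fixed fence (to z = 60 mm) at the -y end. All but the drum, the crank and the red lever stays below z = 62 mm.
- spindle (a point): Point on the spindle axis at z = 120 mm. The drum turning about it, from below: pinion (pitch radius 22 mm, drives the jaw's rack), ratchet wheel of 24 saw teeth (radius 44 mm, z = 48 to 58 mm), green spring barrel (radius 30 mm, to z = 79 mm), flat dark crank 18 mm wide (z = 82 to 92 mm; hub to 98 mm).
- crank_knob: Wooden crank knob, 27 mm across, 48 mm high, upright, spins freely on its own pin. Origin: middle of its underside, z = 94 mm, 100 mm from the spindle axis; grip it from above, 26 mm above its origin. Seen from above, clockwise winds on, anticlockwise lets back; it points -58 degrees from the cramp's x axis at the start, +12 degrees when fully let back.
- drum (a joint): Angle of drum and crank, rad: 0 = let back against its stop, jaw fully open; grows as it is wound on, 22 mm of jaw a rad; about 1.22 at the start. A clock spring and the pressed block drive it back: about 11 N at the knob at the start, all borne by the pawl; once the pawl is off only the hand bears it. After 0.1 rad of letting back the block is free and 4 falling to 3 N remain.
- lever_tab: Upright red post, free to roll, on the end of the red thumb lever, 11 mm across, 41 mm high. Origin: middle of its foot, z = 67 mm, 40 mm from the lever's pivot. Push it sideways towards the fence (the cramp's -y) to release: 31 mm along a flat arc, 16 mm to each side of the pivot. Drag 2 to 6 N; stays where put; a stop at each end; over 20 N bends it.
- lever_pivot (a point): Upright pivot shared by thumb lever and pawl, at z = 69 mm, at x = -46, y = -50 mm in the cramp's frame (robot side of the wheel).
- thumb_lever (a joint): Angle of the thumb lever, rad: 0 = stop at the holding side (it points 0.4 rad from the cramp's -x towards +y), 0.8 = stop at the release side, start at 0. It acts on the pawl through a light spring: into the wheel on the holding side, out of it on the release side.
- pawl_nose (a point): Nose of the steel pawl, z = 58 mm: 39 mm from the spindle axis (at x = -39, y = 0 mm in the cramp's frame) when fully in the wheel, 51 mm when sprung clear. The teeth are undercut: while a tooth leans on the pawl it stays in whatever the lever says; with the lever on the release side it springs out once the drum is wound on about 0.045 rad (some 4.5 mm and 12 N at the knob).
- plate: Sprung cork-faced pressure plate on the jaw, 120 mm wide; axes as the cramp's, its origin a mere reference point below the drum. At the start it presses the block on the fence with about 27 N; winding on 0.1 rad (10 mm at the knob) adds about 25 N. More than 48 N (some 15 N at the knob) crushes the block.
- pale_block: Pale striped glued-up block, 75 x 140 x 32 mm, loose on the base between pressure plate and fence. Origin: middle of its underside; its x along the 75 mm width.
- chisel: Wood chisel, 270 mm long, lying loose at the right front. Origin: middle of its underside.
- offcut_2: Grey weathered offcut, 40 x 100 x 30 mm, lying loose at the left. Origin: middle of its underside.
Mind the look-alikes: they are no part of the job. What is shaped like the pale_block but pink is not meant.

How it is judged:
By the outcome, as a careful person would: the job done as asked, in the order asked, and still so for the second after the job is handed in, with the robot touching nothing.
It also fails if it takes over 69 s, if anything falls off the work surface, if the arm or the gripper's body presses on something with over 40 N, if the wrist force passes 120 N, or if a joint passes its speed limit or range.

### The arm

A 6-joint arm with a two-finger parallel gripper is mounted at the origin on a cart in front of the work surface, level with it; the furniture and walls round the work are solid. World frame = base frame: x ahead of the robot, y to its left, z up, the work surface at z = 0. Lengths are in m, angles in degrees, forces in N, time in s.
With the tool pointing down it reaches from about 0.3 to 0.75 m from the base axis. Payload 8.5 kg.
Tool frame: the origin (TCP) lies at the very end of the fingers, on their centre line; the grasp point (between the pads) lies 19 mm behind it (env.hold_point_z is the distance from the TCP to the grasp point, in m); z points along the fingers, y is the line along which they close (so a half turn about z gives the same grasp; the last joint's range is limited). The gripper opens to 85 mm and grips with 20 to 120 N. Pads are 22 mm wide; open, the fingers measure 114 mm over their backs; the gripper's body (76 mm by 85 mm) begins 54 mm behind the grasp point. The pads swing forward as they close: fully open they stand 13 mm farther back than shut.
Start: joints at [55.674, 21.807, 74.336, -0, 83.858, -12.336], TCP at [0.206, 0.51, 0.231] pointing down, gripper open.
Joint ranges: [-178.18, 178.18], [-50.72, 133.34], [12.68, 142.11], [-81.47, 261.47], [9.98, 163.14], [-165.26, 165.26]. Speed limits (degrees/s): [136.94, 136.94, 180, 180, 180, 180].

### API

Orientations are given as a 3x3 rotation matrix whose columns are the frame's x, y, z axes.
In Python, from rig import env, optics gives the robot as it stands.
- The arm moves only by the shell command python3 -m jog 'ROWS' [OPENING] [FORCE]. ROWS is JSON, a list of rows, each an object with "linear": the shift along the tool's x, y, z in units of 40 mm (1.0 is 40 mm), a list of three; "roll": the turn about the tool's z in units of 5 degrees (1.0 is 5 degrees). A call has 1 to 12 rows; each row shifts and turns the commanded pose from where the row before left it, along the tool's axes as they then stand; what a row does not reach is not made up. A row lasts 1/12 s, in which the tool goes at most 41.7 mm and 7.16 degrees, less where a joint would pass 70% of its speed; a pose out of reach is approached as far as the arm can. A call is refused whole if a number of a shift passes 1 or a number of a turn 1, either way. A call with a gripper value outside its range is refused whole. OPENING is the opening, from -1 (shut) to 1 (fully open), set as the call begins (- or left out, the last holds). The fingers move at their own pace and stop on an object; FORCE is the grip in N (left out, the last holds). Time passes only in rows, so rows that do not move let the fingers close. It gives the time, the measured TCP pose, the force, the opening and the grip force at its end, in the units of the state.
- env.observe(): the state, without advancing time (a new reading comes with each control period).
- optics.get_image(name): name is "side" or "top" or "wrist"; returns the picture (480x640x3 uint8, red, green, blue); there is no depth.
- optics.calibration(name): a dict with "fov_y" (degrees; the focal length in pixels is half the picture's height over the tangent of half this angle, whatever the lens; pixels are square), "cx", "cy" (the principal point, pixels), "D" ([k1, k2, p1, p2, k3] as OpenCV has them; the pictures are not rectified), "T" (4x4, takes a point from camera to world coordinates). Camera axes: x right, y down, z forward; pixel columns grow to the right and rows downward; lengths in m; the calibration is good to about 2 mm. A picture is of the moment at which its call begins: read the wrist's pose just before it. calibration takes no time and is no camera call; for the wrist camera it gives the pose at the moment of the call.
- env.close_job(): hands the job in; it is judged then, once.
The state is a dict: "time_s": time; "q": joint angles; "qvel": joint speeds; "joint_efforts": joint torques, N m; "position": TCP position; "tool_rot": TCP orientation; "ft_force": force on the tool from outside, world axes, zero at the start; "wrist_torque": the same for the moment, N m; "grip_width": finger opening in m; "gripper_force": force on a finger pad.
Only numpy, scipy, OpenCV 4.12 (cv2) and the standard library are available. Lean on these libraries where they do the work, as an engineer would, in place of code of your own. Each camera call takes 0.05 s, during which the arm holds its last target. There are 200 camera calls.

## Working session

There is one attempt and no reset: what is moved stays moved. The work goes in short steps, Python scripts to look and compute and a shell command to move; the robot and the scene stay as the last step left them, time stands still between calls to the robot, and variables do not carry over. Pictures are saved under pics/ and viewed, at most 10 in all, crops included, and the job is handed in when it is done.

```bash
ls; mkdir -p pics; python3 - <<'E'
from rig import env, optics
import cv2, numpy as np
np.set_printoptions(precision=4,suppress=True)
for n in ("top","side"):
    im=optics.get_image(n); cv2.imwrite(f"pics/{n}0.png",im[:,:,::-1])
    c=optics.calibration(n); print(n,c["fov_y"],c["cx"],c["cy"],c["D"]); print(np.array(c["T"]))
s=env.observe(); print({k:np.round(v,3).tolist() for k,v in s.items()}, env.hold_point_z)
E
```

```text
pics
top 56.83617024800036 313.061465660754 236.20881867679418 [-0.0519  0.      0.      0.      0.    ]
[[ 0.0438 -0.9771  0.2082  0.326 ]
 [-0.999  -0.0436  0.0056 -0.1509]
 [ 0.0036 -0.2082 -0.9781  1.1478]
 [ 0.      0.      0.      1.    ]]
side 43.064231215858946 309.468673090184 234.73319768450426 [0.0417 0.     0.     0.     0.    ]
[[-0.9976  0.0439 -0.0527  0.6409]
 [ 0.0669  0.4557 -0.8876  1.2153]
 [-0.015  -0.8891 -0.4576  0.8021]
 [ 0.      0.      0.      1.    ]]
{'time_s': 0.1, 'q': [55.673, 21.838, 74.378, 0.001, 83.859, -12.337], 'qvel': [-0.066, -0.066, -0.144, 0.009, 0.077, -0.025], 'joint_efforts': [0.004, -44.922, -23.165, -0.0, 0.004, -0.0], 'position': [0.206, 0.51, 0.231], 'tool_rot': [[-0.927, 0.374, -0.001], [0.374, 0.927, -0.001], [0.0, -0.001, -1.0]], 'ft_force': [-0.364, -1.096, 0.484], 'wrist_torque': [-0.025, 0.01, 0.01], 'gripper_force': 0.0, 'grip_width': 0.085} 0.0187
```

View pics/top0.png

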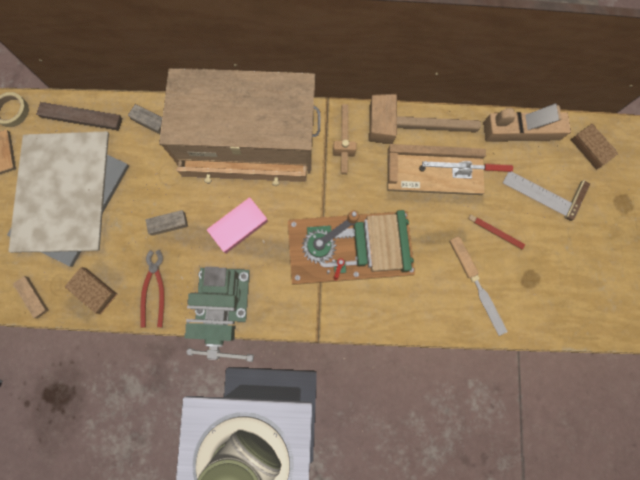

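View pics/side0.png

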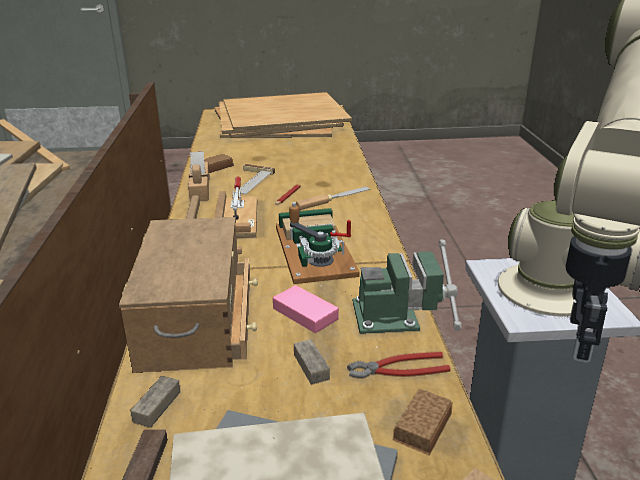

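Top view: the ratchet cramp has its drum at about (319,243), the knob at (353,216), the red lever at about (338,268) and the pale striped block at (387,241).

There are three look-alikes:
- the pink block at (237,224), which is the wrong colour
- a toggle clamp with a red handle at (497,168), which has no drum or fence
- the vice at (215,300)

The cramp at (350,245) fits, with its green drum, brown base and fence at the right. I'll confirm it in an enlarged crop of both views.

```bash
cat > h.py <<'E'
from rig import env, optics
import cv2, numpy as np
np.set_printoptions(precision=4,suppress=True)
def K(c):
    f=240/np.tan(np.radians(c["fov_y"]/2)); return np.array([[f,0,c["cx"]],[0,f,c["cy"]],[0,0,1]])
def ray(c,px):
    T=np.array(c["T"]); p=cv2.undistortPoints(np.array([[px]],float),K(c),np.array(c["D"]))[0,0]
    d=T[:3,:3]@[p[0],p[1],1]; return T[:3,3],d/np.linalg.norm(d)
def atz(c,px,z):
    o,d=ray(c,px); return o+d*(z-o[2])/d[2]
def tri(obs):
    A=np.zeros((3,3));b=np.zeros(3);R=[ray(c,p) for c,p in obs]
    for o,d in R: M=np.eye(3)-np.outer(d,d);A+=M;b+=M@o
    X=np.linalg.solve(A,b); return X,[np.linalg.norm((np.eye(3)-np.outer(d,d))@(X-o)) for o,d in R]
def proj(c,X):
    T=np.linalg.inv(np.array(c["T"])); return cv2.projectPoints(np.array(X,float).reshape(-1,3),cv2.Rodrigues(T[:3,:3])[0],T[:3,3],K(c),np.array(c["D"]))[0][:,0]
E
python3 - <<'E'
import cv2,numpy as np
a=cv2.imread('pics/top0.png')[200:290,280:420]; b=cv2.imread('pics/side0.png')[190:290,265:365]
a=cv2.resize(a,None,fx=5,fy=5,interpolation=cv2.INTER_CUBIC)
b=cv2.resize(b,None,fx=5.5,fy=5.5,interpolation=cv2.INTER_CUBIC)
cv2.imwrite('pics/ca.png',a);cv2.imwrite('pics/cb.png',b)
E
```

```text
(no output)
```

View pics/ca.png

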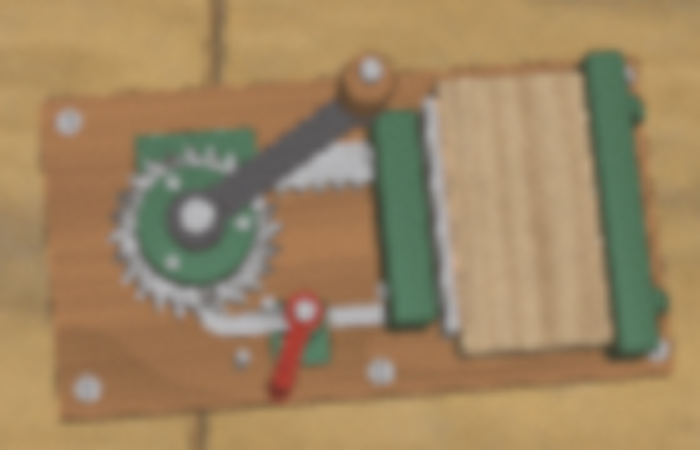

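View pics/cb.png

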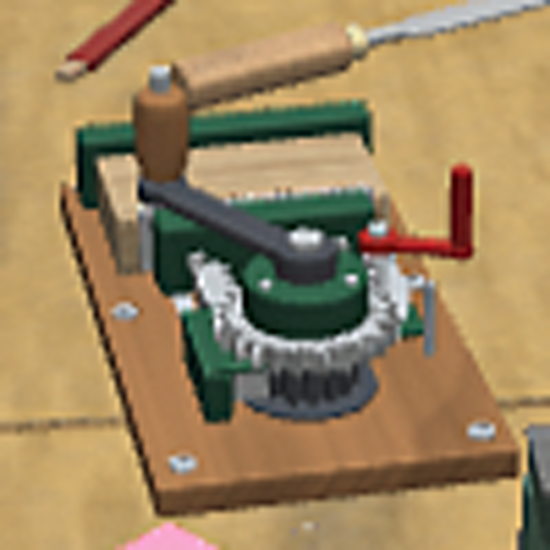

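The crops confirm it: this cramp has a saw-toothed wheel, a crank with a wooden knob, a red thumb lever and the pale striped block between plate and fence. In crop a, the hub is at (197,215), the knob top at (371,69), the pivot at (305,309) and the lever end at about (279,388). In crop b, the hub is at (306,238), the knob cap at (160,73), the post top at (461,170) and its foot at (460,250).

```bash
python3 - <<'E'
from h import *
from scipy.optimize import least_squares
t=optics.calibration("top"); s=optics.calibration("side")
A=lambda u,v:((u+.5)/5-.5+280,(v+.5)/5-.5+200)
B=lambda u,v:((u+.5)/5.5-.5+265,(v+.5)/5.5-.5+190)
for n,a,b in [("hub",(197,215),(306,238)),("knobtop",(371,69),(160,73)),("posttop",(280,378),(461,170)),("pivot",(305,309),(377,230))]:
    X,r=tri([(t,A(*a)),(s,B(*b))]); print(n,X,r)
# base pose from corners + hub
obs=[(t,A(42,100),(.085,.076,.018)),(t,A(60,420),(-.085,.076,.018)),(t,A(672,375),(-.085,-.242,.018)),(t,A(640,60),(.085,-.242,.018)),
 (t,A(197,215),(0,0,.098)),(s,B(306,238),(0,0,.098)),(s,B(160,492),(.085,.076,.018)),(s,B(517,450),(-.085,.076,.018)),(t,A(371,69),(.053,-.0848,.145)),(s,B(160,73),(.053,-.0848,.145)),(s,B(461,170),(-.0828,-.0344,.108))]
def W(p,X): c,si=np.cos(p[2]),np.sin(p[2]); x,y,z=X; return [p[0]+c*x-si*y,p[1]+si*x+c*y,z]
f=lambda p:np.concatenate([proj(c,W(p,X))[0]-np.array(px) for c,px,X in obs])
r=least_squares(f,[.4,-.1,0],loss='soft_l1'); p=r.x
print(p,np.degrees(p[2])); print(f(p).reshape(-1,2))
for n,X in dict(hub=(0,0,.098),knobtop=(.053,-.0848,.145),posttop=(-.0828,-.0344,.108),pivot=(-.046,-.05,.08)).items(): print(n,np.array(W(p,X)))
E
```

```text
hub [ 0.5331 -0.1596  0.0977] [np.float64(0.0013115883727617846), np.float64(0.0013115883727616124)]
knobtop [ 0.5958 -0.2374  0.1494] [np.float64(0.0011966066854547327), np.float64(0.0011966066854543816)]
posttop [ 0.4552 -0.2019  0.1084] [np.float64(0.0006624709086232207), np.float64(0.000662470908623195)]
pivot [ 0.494  -0.2148  0.072 ] [np.float64(0.000914836486469726), np.float64(0.0009148364864697832)]
[ 0.5331 -0.1599  0.115 ] 6.587218581196431
[[-0.7535 -0.2952]
 [-0.4014  0.2937]
 [ 0.9359  0.4093]
 [-0.2425 -0.4453]
 [ 0.0132  0.5149]
 [-0.5139 -0.2609]
 [-1.4126 -0.7161]
 [ 0.3879 -0.2956]
 [ 0.0396  1.1362]
 [-0.2842  1.2874]
 [-0.167  -0.2034]]
hub [ 0.5331 -0.1599  0.098 ]
knobtop [ 0.5955 -0.2381  0.145 ]
posttop [ 0.4548 -0.2036  0.108 ]
pivot [ 0.4931 -0.2149  0.08  ]
```

```bash
python3 -m jog '[{"linear":[0,0,0],"roll":1},{"linear":[0,0,0],"roll":1},{"linear":[0,0,0],"roll":1},{"linear":[0,0,0],"roll":1},{"linear":[0,0,0],"roll":1},{"linear":[0,0,0],"roll":1},{"linear":[0,0,0],"roll":1},{"linear":[0,0,0],"roll":1},{"linear":[0,0,0],"roll":1},{"linear":[0,0,0],"roll":1},{"linear":[0,0,0],"roll":1},{"linear":[0,0,0],"roll":1}]' -1 40
python3 -m jog '[{"linear":[0,0,0],"roll":0.3},{"linear":[-0.9,0.21,0],"roll":0},{"linear":[-0.9,0.21,0],"roll":0},{"linear":[-0.9,0.21,0],"roll":0},{"linear":[-0.9,0.21,0],"roll":0},{"linear":[-0.9,0.21,0],"roll":0},{"linear":[-0.9,0.21,0],"roll":0},{"linear":[-0.9,0.21,0],"roll":0},{"linear":[-0.9,0.21,0],"roll":0},{"linear":[-0.9,0.21,0],"roll":0},{"linear":[0,0,0],"roll":0},{"linear":[0,0,0],"roll":0}]'
```

```text
time_s: 1.1
position: [0.2058, 0.5098, 0.231]
tool_rot: [[-0.135, 0.991, -0.0], [0.991, 0.135, -0.001], [-0.001, -0.001, -1.0]]
ft_force: [0.5, 0.0, -0.8]
grip_width: 0.0
gripper_force: 0.0
time_s: 2.1
position: [0.3183, 0.1953, 0.2313]
tool_rot: [[-0.109, 0.994, -0.0], [0.994, 0.109, 0.0], [0.0, -0.0, -1.0]]
ft_force: [-0.1, 0.5, 0.1]
grip_width: 0.0
gripper_force: 0.0
```

```bash
python3 -m jog '[{"linear":[-0.93,0.225,0],"roll":0},{"linear":[-0.93,0.225,0],"roll":0},{"linear":[-0.93,0.225,0],"roll":0},{"linear":[-0.93,0.225,0],"roll":0},{"linear":[-0.93,0.225,0],"roll":0},{"linear":[-0.93,0.225,0],"roll":0},{"linear":[-0.93,0.225,0],"roll":0},{"linear":[-0.93,0.225,0],"roll":0},{"linear":[-0.93,0.225,0],"roll":0},{"linear":[-0.93,0.225,0.2],"roll":0},{"linear":[0,0,0.5],"roll":0},{"linear":[0,0,0.5],"roll":0}]'
python3 -m jog '[{"linear":[0,0,0.5],"roll":0},{"linear":[0,0,0],"roll":0},{"linear":[0,0,0],"roll":0}]'
python3 - <<'E'
from h import *
c=optics.calibration("wrist"); print(env.observe()["position"])
im=optics.get_image("wrist"); cv2.imwrite("pics/w1.png",im[:,:,::-1])
a=optics.get_image("top"); cv2.imwrite("pics/t1.png",a[:,:,::-1])
for X in [(.4548,-.2036,.108),(.5955,-.2381,.145),(.5331,-.1599,.098)]: print(proj(c,X))
E
```

```text
time_s: 3.1
position: [0.4505, -0.1633, 0.1823]
tool_rot: [[-0.113, 0.994, 0.001], [0.994, 0.113, -0.0], [-0.0, 0.001, -1.0]]
ft_force: [0.3, -0.3, -1.2]
grip_width: 0.0002
gripper_force: 0.0
time_s: 3.35
position: [0.4496, -0.1616, 0.1631]
tool_rot: [[-0.115, 0.993, -0.002], [0.993, 0.115, 0.001], [0.001, -0.001, -1.0]]
ft_force: [-0.2, 0.5, 1.3]
grip_width: 0.0
gripper_force: 0.0
[ 0.4496 -0.1616  0.1631]
[[321.0047 338.6285]]
[[596.2281 464.4558]]
[[476.8114 270.6822]]
```

View pics/w1.png

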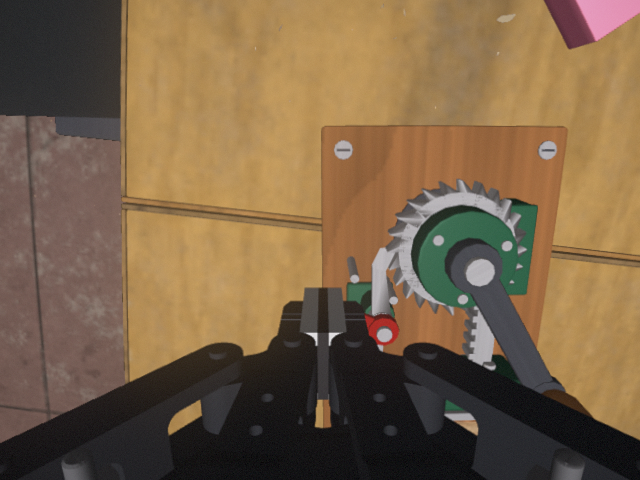

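The wrist view shows the hub at (480,272), predicted at (477,271). The lever pivot is at (384,334), and the post is hidden behind the fist, as expected. I'll descend beside the post and then push it.

```bash
python3 -m jog '[{"linear":[0,0,0.5],"roll":0},{"linear":[0,0,0.5],"roll":0},{"linear":[0,0,0.5],"roll":0},{"linear":[0,0,0.45],"roll":0},{"linear":[-0.2,0,0],"roll":0},{"linear":[-0.2,0,0],"roll":0},{"linear":[-0.1,0,0],"roll":0},{"linear":[0,0,0],"roll":0},{"linear":[0,0,0],"roll":0}]'
python3 -m jog '[{"linear":[-0.05,0,0],"roll":0},{"linear":[-0.05,0,0],"roll":0},{"linear":[-0.05,0,0],"roll":0},{"linear":[-0.05,0,0],"roll":0},{"linear":[-0.05,0,0],"roll":0},{"linear":[0,0,0],"roll":0}]'
python3 -m jog '[{"linear":[-0.05,0,0],"roll":0},{"linear":[-0.05,0,0],"roll":0},{"linear":[-0.05,0,0],"roll":0},{"linear":[-0.05,0,0],"roll":0},{"linear":[0,0,0],"roll":0}]'
```

```text
time_s: 4.2
position: [0.4521, -0.1833, 0.0864]
tool_rot: [[-0.113, 0.994, 0.002], [0.994, 0.113, -0.001], [-0.001, 0.002, -1.0]]
ft_force: [-0.6, -0.6, -0.6]
grip_width: -0.0002
gripper_force: 0.0
time_s: 4.7
position: [0.4528, -0.1927, 0.0854]
tool_rot: [[-0.113, 0.994, -0.0], [0.994, 0.113, 0.0], [0.0, -0.0, -1.0]]
ft_force: [-0.6, 1.7, 1.1]
grip_width: -0.0001
gripper_force: 0.9
time_s: 5.12
position: [0.4538, -0.2009, 0.0853]
tool_rot: [[-0.113, 0.994, 0.0], [0.994, 0.113, -0.0], [-0.0, 0.0, -1.0]]
ft_force: [-0.9, 2.8, 1.9]
grip_width: 0.0001
gripper_force: 1.1
```

```bash
python3 -m jog '[{"linear":[-0.05,0,0],"roll":0},{"linear":[-0.05,0,0],"roll":0},{"linear":[-0.05,0,0],"roll":0},{"linear":[-0.05,0,0],"roll":0},{"linear":[-0.05,0,0],"roll":0},{"linear":[0,0,0],"roll":0}]'
python3 -m jog '[{"linear":[-0.03,0,0],"roll":0},{"linear":[-0.03,0,0],"roll":0},{"linear":[0,0,0],"roll":0}]'
python3 -m jog '[{"linear":[-0.03,0,0],"roll":0},{"linear":[-0.03,0,0],"roll":0},{"linear":[0,0,0],"roll":0}]'
```

```text
time_s: 5.62
position: [0.4549, -0.2108, 0.0853]
tool_rot: [[-0.113, 0.994, 0.0], [0.994, 0.113, -0.0], [-0.0, 0.0, -1.0]]
ft_force: [0.2, 2.6, 2.6]
grip_width: 0.0
gripper_force: 1.4
time_s: 5.87
position: [0.4551, -0.2129, 0.0853]
tool_rot: [[-0.113, 0.994, -0.0], [0.994, 0.113, 0.0], [0.0, -0.0, -1.0]]
ft_force: [0.1, 3.9, 1.7]
grip_width: -0.0004
gripper_force: 1.9
time_s: 6.12
position: [0.4553, -0.2153, 0.0853]
tool_rot: [[-0.113, 0.994, -0.0], [0.994, 0.113, 0.0], [0.0, -0.0, -1.0]]
ft_force: [0.4, 4.5, 0.6]
grip_width: -0.0005
gripper_force: 2.1
```

```bash
python3 -m jog '[{"linear":[-0.03,0,0],"roll":0},{"linear":[0,0,0],"roll":0},{"linear":[0,0,0],"roll":0}]'
python3 -m jog '[{"linear":[-0.02,0,0],"roll":0},{"linear":[0,0,0],"roll":0},{"linear":[0,0,0],"roll":0}]'
```

```text
time_s: 6.37
position: [0.4555, -0.2164, 0.0853]
tool_rot: [[-0.113, 0.994, -0.0], [0.994, 0.113, -0.0], [-0.0, -0.0, -1.0]]
ft_force: [-0.5, 3.9, 0.9]
grip_width: -0.0002
gripper_force: 2.1
time_s: 6.62
position: [0.4555, -0.2171, 0.0853]
tool_rot: [[-0.113, 0.994, -0.0], [0.994, 0.113, 0.0], [0.0, -0.0, -1.0]]
ft_force: [0.2, 4.4, 0.7]
grip_width: 0.0002
gripper_force: 2.4
```

```bash
python3 -m jog '[{"linear":[-0.025,0,0],"roll":0},{"linear":[0,0,0],"roll":0},{"linear":[0,0,0],"roll":0}]'
python3 -m jog '[{"linear":[-0.025,0,0],"roll":0},{"linear":[0,0,0],"roll":0},{"linear":[0,0,0],"roll":0}]'
```

```text
time_s: 6.87
position: [0.4557, -0.2181, 0.0853]
tool_rot: [[-0.113, 0.994, -0.0], [0.994, 0.113, 0.0], [0.0, -0.0, -1.0]]
ft_force: [-0.9, 4.0, 0.5]
grip_width: -0.0002
gripper_force: 2.4
time_s: 7.12
position: [0.4558, -0.2191, 0.0853]
tool_rot: [[-0.113, 0.994, -0.0], [0.994, 0.113, 0.0], [0.0, -0.0, -1.0]]
ft_force: [-0.7, 4.9, 0.4]
grip_width: -0.0002
gripper_force: 2.5
```

```bash
python3 -m jog '[{"linear":[-0.02,0,0],"roll":0},{"linear":[0,0,0],"roll":0},{"linear":[0,0,0],"roll":0}]'
python3 -m jog '[{"linear":[-0.015,0,0],"roll":0},{"linear":[0,0,0],"roll":0},{"linear":[0,0,0],"roll":0}]'
```

```text
time_s: 7.37
position: [0.4558, -0.2198, 0.0853]
tool_rot: [[-0.113, 0.994, -0.0], [0.994, 0.113, 0.0], [0.0, -0.0, -1.0]]
ft_force: [-1.1, 4.8, 0.7]
grip_width: -0.0001
gripper_force: 2.6
time_s: 7.62
position: [0.4558, -0.2202, 0.0852]
tool_rot: [[-0.113, 0.994, -0.0], [0.994, 0.113, 0.001], [0.001, -0.0, -1.0]]
ft_force: [-0.3, 6.8, 0.1]
grip_width: 0.0002
gripper_force: 3.1
```

```bash
python3 - <<'E'
from h import *
a=optics.get_image("top")[:,:,::-1]; b=optics.get_image("side")[:,:,::-1]
a=cv2.resize(a[225:290,300:380],None,fx=5,fy=6 and 5,interpolation=cv2.INTER_CUBIC)
b=cv2.resize(b[205:265,310:370],None,fx=5.5,fy=5.5,interpolation=cv2.INTER_CUBIC)
h=max(a.shape[0],b.shape[0]); o=np.zeros((h,a.shape[1]+b.shape[1],3),np.uint8); o[:a.shape[0],:a.shape[1]]=a; o[:b.shape[0],a.shape[1]:]=b
cv2.imwrite("pics/lev.png",o)
E
```

```text
(no output)
```

View pics/lev.png

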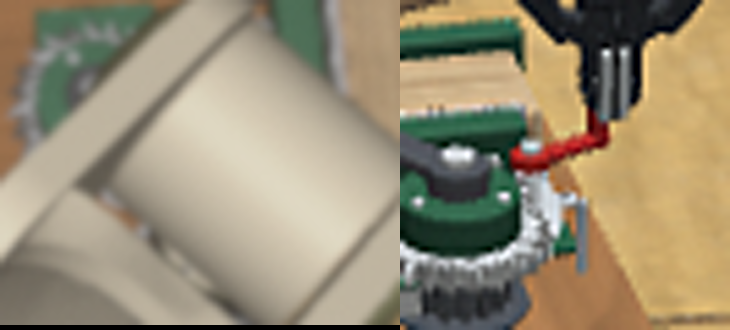

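The arm hides the lever in the top half. In the side half the lever has swung toward the fence, with its foot at (600,138) behind the fist. The force has started to rise, so I'll nudge a little more to seat it on the stop.

```bash
python3 -m jog '[{"linear":[-0.015,0,0],"roll":0},{"linear":[0,0,0],"roll":0},{"linear":[0,0,0],"roll":0}]'
```

```text
time_s: 7.97
position: [0.4558, -0.2204, 0.0852]
tool_rot: [[-0.113, 0.994, -0.001], [0.994, 0.113, 0.002], [0.002, -0.001, -1.0]]
ft_force: [-1.6, 8.5, 2.9]
grip_width: -0.0
gripper_force: 4.2
```

The lever is against its stop: the force is up to 8.5 N with almost no travel. I'll back off, lift and go over the knob.

```bash
python3 -m jog '[{"linear":[0.2,0,0],"roll":0},{"linear":[0.2,0,0],"roll":0},{"linear":[0,0,-0.5],"roll":0},{"linear":[0,0,-0.8],"roll":0},{"linear":[0,0,-0.8],"roll":0},{"linear":[0,0,-0.6],"roll":0},{"linear":[-0.2,0.6,0],"roll":0},{"linear":[-0.3,0.8,0],"roll":0},{"linear":[-0.3,0.8,0],"roll":0},{"linear":[-0.3,0.8,0],"roll":0},{"linear":[-0.13,0.42,0],"roll":0},{"linear":[0,0,0],"roll":0}]'
python3 -m jog '[{"linear":[0,0,0],"roll":-1},{"linear":[0,0,0],"roll":-1},{"linear":[0,0,0],"roll":-1},{"linear":[0,0,0],"roll":-1},{"linear":[0,0,0],"roll":-1},{"linear":[0,0,0],"roll":-1},{"linear":[0,0,0],"roll":-0.4},{"linear":[0,0,0],"roll":0},{"linear":[0,0,0],"roll":0},{"linear":[0,0,0],"roll":0}]' 1 40
python3 - <<'E'
from h import *
c=optics.calibration("wrist"); print(env.observe()["position"],env.observe()["grip_width"])
im=optics.get_image("wrist"); cv2.imwrite("pics/w2.png",im[:,:,::-1])
for X in [(.5957,-.2378,.142),(.5331,-.1599,.098),(.4541,-.2346,.108)]: print(proj(c,X))
E
```

```text
time_s: 8.97
position: [0.5984, -0.2391, 0.1923]
tool_rot: [[-0.114, 0.993, 0.001], [0.993, 0.114, -0.001], [-0.001, 0.001, -1.0]]
ft_force: [1.1, 0.0, 0.0]
grip_width: 0.0003
gripper_force: 0.0
time_s: 9.8
position: [0.5956, -0.2386, 0.1935]
tool_rot: [[-0.622, 0.783, 0.0], [0.783, 0.622, -0.0], [-0.001, -0.0, -1.0]]
ft_force: [-0.3, 0.2, -0.2]
grip_width: 0.0853
gripper_force: 0.0
[ 0.5956 -0.2386  0.1935] 0.08529552398401685
[[322.3455 262.6103]]
[[321.2799  58.4678]]
[[114.2953  77.0741]]
```

View pics/w2.png

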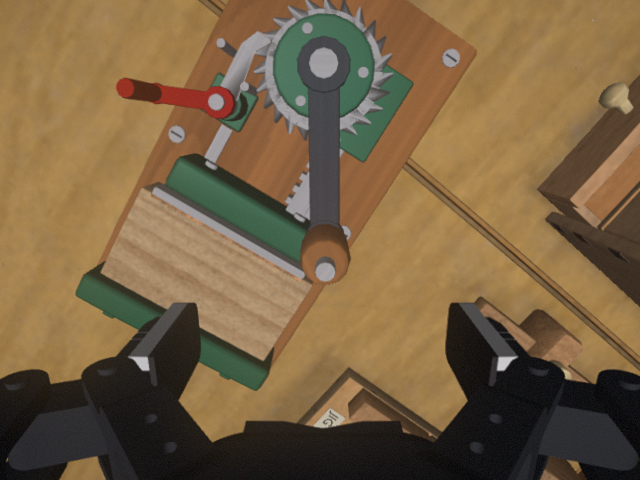

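The wrist view shows the knob cap at (325,270), predicted at (322,263), centred between the fingers. The red lever points to the release side, with its post top at (125,88) and pivot at (217,101). I'll check the lever angle numerically from this picture.

```bash
python3 - <<'E'
from h import *
c=optics.calibration("wrist"); th=.115; R=np.array([[np.cos(th),-np.sin(th)],[np.sin(th),np.cos(th)]])
W=lambda x,y,z:[*(np.array([.5331,-.1599])+R@[x,y]),z]
print("hub",proj(c,W(0,0,.098)),"pivot",proj(c,W(-.046,-.05,.08)),"fence -x corner",proj(c,W(-.085,.076,.018)))
for a in (.6,.7,.8):
    g=np.pi-.4+a; p=(-.046+.04*np.cos(g),-.05+.04*np.sin(g)); print(a,proj(c,[W(*p,.067),W(*p,.108)]).ravel())
E
```

```text
hub [[321.2785  58.3842]] pivot [[210.0962  96.5956]] fence -x corner [[273.6998 -94.4359]]
0.6 [153.8158  75.0898 123.2188  66.3633]
0.7 [152.445   81.6221 121.7214  74.1057]
0.8 [151.717   88.2743 120.983   81.9789]
```

The lever fits 0.8 rad, which is full release. I'll descend and grip the knob.

```bash
python3 -m jog '[{"linear":[0,0,0.5],"roll":0},{"linear":[0,0,0.5],"roll":0},{"linear":[0,0,0.5],"roll":0},{"linear":[0,0,0.5],"roll":0},{"linear":[0,0,0.33],"roll":0},{"linear":[0,0,0],"roll":0},{"linear":[0,0,0],"roll":0}]'
python3 -m jog '[{"linear":[0,0,0],"roll":0},{"linear":[0,0,0],"roll":0},{"linear":[0,0,0],"roll":0},{"linear":[0,0,0],"roll":0},{"linear":[0,0,0],"roll":0},{"linear":[0,0,0],"roll":0},{"linear":[0,0,0],"roll":0},{"linear":[0,0,0],"roll":0},{"linear":[0,0,0],"roll":0}]' -1 50
```

```text
time_s: 10.43
position: [0.5957, -0.2386, 0.1001]
tool_rot: [[-0.622, 0.783, -0.001], [0.783, 0.622, 0.0], [0.001, -0.0, -1.0]]
ft_force: [0.7, -0.4, 0.5]
grip_width: 0.0853
gripper_force: 0.0
time_s: 11.18
position: [0.5961, -0.2385, 0.1008]
tool_rot: [[-0.623, 0.782, 0.001], [0.782, 0.623, -0.0], [-0.001, 0.001, -1.0]]
ft_force: [1.9, 2.6, 5.4]
grip_width: 0.026
gripper_force: 48.9
```

```bash
python3 -m jog '[{"linear":[0,-0.025,0],"roll":0},{"linear":[0,-0.025,0],"roll":0},{"linear":[0,0,0],"roll":0}]'
python3 -m jog '[{"linear":[0,-0.025,0],"roll":0},{"linear":[0,-0.025,0],"roll":0},{"linear":[0,0,0],"roll":0}]'
```

```text
time_s: 11.43
position: [0.5952, -0.2393, 0.1008]
tool_rot: [[-0.623, 0.782, 0.003], [0.782, 0.623, 0.001], [-0.001, 0.003, -1.0]]
ft_force: [4.8, 5.0, 5.1]
grip_width: 0.026
gripper_force: 49.1
time_s: 11.68
position: [0.5942, -0.2401, 0.1008]
tool_rot: [[-0.623, 0.782, 0.004], [0.782, 0.623, 0.001], [-0.002, 0.004, -1.0]]
ft_force: [8.2, 6.9, 3.9]
grip_width: 0.0258
gripper_force: 49.2
```

```bash
python3 -m jog '[{"linear":[0,-0.025,0],"roll":0},{"linear":[0,0,0],"roll":0},{"linear":[0,0,0],"roll":0}]'
python3 -m jog '[{"linear":[0,-0.025,0],"roll":0},{"linear":[0,0,0],"roll":0},{"linear":[0,0,0],"roll":0}]'
```

```text
time_s: 11.93
position: [0.5936, -0.2406, 0.1008]
tool_rot: [[-0.623, 0.782, 0.004], [0.782, 0.623, 0.001], [-0.002, 0.004, -1.0]]
ft_force: [8.6, 7.6, 3.6]
grip_width: 0.026
gripper_force: 49.2
time_s: 12.18
position: [0.593, -0.2411, 0.1008]
tool_rot: [[-0.623, 0.782, 0.005], [0.782, 0.623, 0.001], [-0.002, 0.005, -1.0]]
ft_force: [10.0, 7.9, 3.7]
grip_width: 0.0261
gripper_force: 49.2
```

```bash
python3 -m jog '[{"linear":[0,-0.025,0],"roll":0},{"linear":[0,0,0],"roll":0},{"linear":[0,0,0],"roll":0}]'
python3 -m jog '[{"linear":[0,0,0],"roll":0}]' | grep force
python3 -m jog '[{"linear":[0,0,0],"roll":0}]' | grep force
python3 - <<'E'
from h import *
c=optics.calibration("wrist"); s=env.observe(); print(s["position"])
b=optics.get_image("side")[:,:,::-1]; w=optics.get_image("wrist")[:,:,::-1]
print(proj(c,(.5331,-.1599,.098)))
b=cv2.resize(b[200:270,290:360],(400,400),interpolation=cv2.INTER_CUBIC)
cv2.imwrite("pics/c3.png",np.hstack([b,cv2.resize(w[:300,100:500],(400,300))[:, :].copy() if 0 else cv2.copyMakeBorder(w[:400,120:520],0,0,0,0,cv2.BORDER_CONSTANT)]))
E
```

```text
time_s: 12.43
position: [0.5923, -0.2416, 0.1008]
tool_rot: [[-0.623, 0.782, 0.005], [0.782, 0.623, 0.002], [-0.002, 0.005, -1.0]]
ft_force: [10.3, 8.4, 3.1]
grip_width: 0.0258
gripper_force: 49.2
ft_force: [10.3, 7.5, 3.5]
gripper_force: 49.2
ft_force: [8.8, 8.7, 3.0]
gripper_force: 49.2
[ 0.5923 -0.2416  0.1008]
[[334.754  12.995]]
```

View pics/c3.png

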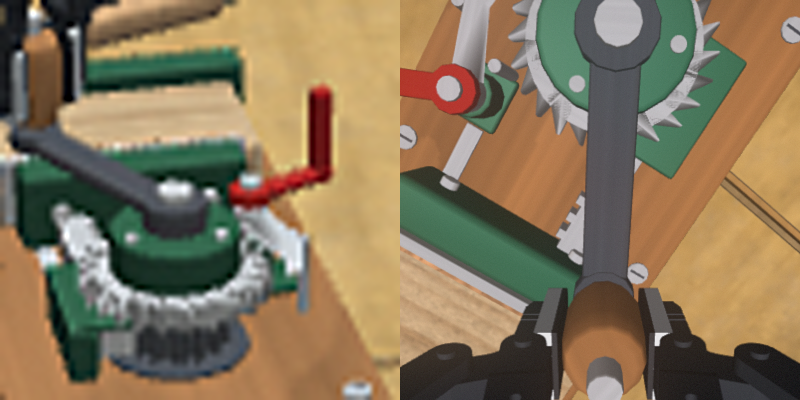

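The side view (left) shows the white pawl at about (290,250), apparently standing off the wheel. In the wrist view the knob is held squarely at (600,335). I'll check the pawl nose numerically without viewing another picture.

```bash
python3 - <<'E'
from h import *
c=optics.calibration("side"); th=.115; R=np.array([[np.cos(th),-np.sin(th)],[np.sin(th),np.cos(th)]])
W=lambda x,y,z:[*(np.array([.5331,-.1599])+R@[x,y]),z]
# nose swings about the pivot (-46,-50)
v=np.array([7.,50.]);r=np.hypot(*v)
k=400/70
def cr(p): return (p[0]-290+.5)*k-.5,(p[1]-200+.5)*k-.5
for d in (0,.24):
    n=np.array([-46,-50])+np.array([[np.cos(d),-np.sin(d)],[np.sin(d),np.cos(d)]])@v
    print(d,n,np.hypot(*n),cr(proj(c,W(*n/1000,.058))[0]))
t=np.arctan2(0,1)
print("wheel -x edge",cr(proj(c,W(-.044,0,.058))[0]))
a=cv2.imread("pics/side0.png"); b=optics.get_image("side")[:,:,::-1]
d=np.abs(a.astype(int)-b).sum(2)[215:260,325:352]; ys,xs=np.where(d>90)
print([((x+325-290+.5)*k//1,(y+215-200+.5)*k//1,d[y,x]) for x,y in zip(xs,ys)])
E
```

```text
0 [-39.   0.] 39.0 (np.float64(257.3001756833539), np.float64(259.2275481827832))
0.24 [-51.0858   0.2308] 51.086286936916544 (np.float64(283.4852444459276), np.float64(256.83608740058554))
wheel -x edge (np.float64(268.09323972295056), np.float64(258.14006281623364))
[(np.float64(317.0), np.float64(88.0), np.int64(127)), (np.float64(322.0), np.float64(88.0), np.int64(155)), (np.float64(328.0), np.float64(88.0), np.int64(96)), (np.float64(311.0), np.float64(94.0), np.int64(300)), (np.float64(317.0), np.float64(94.0), np.int64(259)), (np.float64(322.0), np.float64(94.0), np.int64(262)), (np.float64(328.0), np.float64(94.0), np.int64(292)), (np.float64(311.0), np.float64(100.0), np.int64(393)), (np.float64(317.0), np.float64(100.0), np.int64(329)), (np.float64(322.0), np.float64(100.0), np.int64(325)), (np.float64(328.0), np.float64(100.0), np.int64(353)), (np.float64(311.0), np.float64(105.0), np.int64(392)), (np.float64(317.0), np.float64(105.0), np.int64(333)), (np.float64(322.0), np.float64(105.0), np.int64(343)), (np.float64(328.0), np.float64(105.0), np.int64(355)), (np.float64(3
[... 12975 characters left out ...]
60.0), np.float64(288.0), np.int64(105)), (np.float64(271.0), np.float64(288.0), np.int64(174)), (np.float64(225.0), np.float64(294.0), np.int64(185)), (np.float64(254.0), np.float64(294.0), np.int64(93)), (np.float64(271.0), np.float64(294.0), np.int64(243)), (np.float64(202.0), np.float64(300.0), np.int64(107)), (np.float64(220.0), np.float64(300.0), np.int64(151)), (np.float64(225.0), np.float64(300.0), np.int64(137)), (np.float64(237.0), np.float64(300.0), np.int64(108)), (np.float64(202.0), np.float64(305.0), np.int64(127)), (np.float64(220.0), np.float64(305.0), np.int64(103)), (np.float64(220.0), np.float64(322.0), np.int64(131)), (np.float64(220.0), np.float64(328.0), np.int64(146))]
```

The changed pixels at about (265–300, 242–271) match the "clear" prediction (283,257), so the pawl has sprung out at about 12.8 N. I'll keep hold and ease back.

```bash
python3 -m jog '[{"linear":[0,0.025,0],"roll":0},{"linear":[0,0.025,0],"roll":0},{"linear":[0,0.025,0],"roll":0},{"linear":[0,0.025,0],"roll":0},{"linear":[0,0.025,0],"roll":0},{"linear":[0,0.025,0],"roll":0},{"linear":[0,0,0],"roll":0}]'
python3 -m jog '[{"linear":[0.001,0.043,0],"roll":-0.2},{"linear":[0.001,0.043,0],"roll":-0.2},{"linear":[0.001,0.043,0],"roll":-0.2},{"linear":[0.001,0.043,0],"roll":-0.2},{"linear":[0.001,0.043,0],"roll":-0.2},{"linear":[0.001,0.043,0],"roll":-0.2},{"linear":[0.001,0.043,0],"roll":-0.2},{"linear":[0.001,0.043,0],"roll":-0.2},{"linear":[0.001,0.043,0],"roll":-0.2},{"linear":[0.001,0.043,0],"roll":-0.2},{"linear":[0,0,0],"roll":0}]'
```

```text
time_s: 13.33
position: [0.5967, -0.2381, 0.1008]
tool_rot: [[-0.623, 0.782, 0.004], [0.782, 0.623, 0.001], [-0.002, 0.004, -1.0]]
ft_force: [8.2, 6.3, 3.6]
grip_width: 0.0258
gripper_force: 49.2
time_s: 14.25
position: [0.6082, -0.2273, 0.1008]
tool_rot: [[-0.75, 0.661, 0.002], [0.661, 0.75, -0.001], [-0.002, 0.001, -1.0]]
ft_force: [4.9, 1.5, 5.3]
grip_width: 0.0263
gripper_force: 49.3
```

```bash
python3 -m jog '[{"linear":[0.001,0.065,0],"roll":-0.3},{"linear":[0.001,0.065,0],"roll":-0.3},{"linear":[0.001,0.065,0],"roll":-0.3},{"linear":[0.001,0.065,0],"roll":-0.3},{"linear":[0.001,0.065,0],"roll":-0.3},{"linear":[0.001,0.065,0],"roll":-0.3},{"linear":[0.001,0.065,0],"roll":-0.3},{"linear":[0.001,0.065,0],"roll":-0.3},{"linear":[0.001,0.065,0],"roll":-0.3},{"linear":[0.001,0.065,0],"roll":-0.3},{"linear":[0.001,0.065,0],"roll":-0.3},{"linear":[0.001,0.065,0],"roll":-0.3}]'
python3 -m jog '[{"linear":[0.001,0.065,0],"roll":-0.3},{"linear":[0.001,0.065,0],"roll":-0.3},{"linear":[0.001,0.065,0],"roll":-0.3},{"linear":[0.001,0.065,0],"roll":-0.3},{"linear":[0.001,0.065,0],"roll":-0.3},{"linear":[0.001,0.065,0],"roll":-0.3},{"linear":[0.001,0.065,0],"roll":-0.3},{"linear":[0.001,0.065,0],"roll":-0.3},{"linear":[0.001,0.065,0],"roll":-0.3},{"linear":[0.001,0.065,0],"roll":-0.3},{"linear":[0.001,0.065,0],"roll":-0.3},{"linear":[0,0,0],"roll":0}]'
```

```text
time_s: 15.25
position: [0.625, -0.2013, 0.1008]
tool_rot: [[-0.918, 0.397, 0.003], [0.397, 0.918, -0.001], [-0.003, 0.0, -1.0]]
ft_force: [6.8, -0.3, 4.3]
grip_width: 0.0261
gripper_force: 49.3
time_s: 16.25
position: [0.6329, -0.1731, 0.1008]
tool_rot: [[-0.993, 0.119, 0.004], [0.119, 0.993, -0.001], [-0.004, -0.0, -1.0]]
ft_force: [7.8, 3.3, 4.0]
grip_width: 0.0259
gripper_force: 49.2
```

```bash
python3 -m jog '[{"linear":[-0.003,0.065,0],"roll":-0.3},{"linear":[-0.003,0.065,0],"roll":-0.3},{"linear":[-0.003,0.065,0],"roll":-0.3},{"linear":[-0.003,0.065,0],"roll":-0.3},{"linear":[-0.003,0.065,0],"roll":-0.3},{"linear":[-0.003,0.065,0],"roll":-0.3},{"linear":[-0.003,0.065,0],"roll":-0.3},{"linear":[-0.003,0.065,0],"roll":-0.3},{"linear":[-0.001,0.065,0],"roll":-0.3},{"linear":[-0.001,0.065,0],"roll":-0.3},{"linear":[0,0,0],"roll":0}]'
python3 -m jog '[{"linear":[0,0.044,0],"roll":-0.2},{"linear":[0,0.044,0],"roll":-0.2},{"linear":[0,0.044,0],"roll":-0.2},{"linear":[0,0.044,0],"roll":-0.2},{"linear":[0,0.044,0],"roll":-0.2},{"linear":[0,0,0],"roll":0}]'
```

```text
time_s: 17.17
position: [0.6328, -0.1468, 0.1008]
tool_rot: [[-0.99, -0.142, 0.001], [-0.142, 0.99, 0.0], [-0.001, 0.0, -1.0]]
ft_force: [2.2, 3.8, 5.6]
grip_width: 0.0259
gripper_force: 49.3
time_s: 17.67
position: [0.6313, -0.1383, 0.1007]
tool_rot: [[-0.974, -0.227, 0.001], [-0.227, 0.974, 0.0], [-0.001, 0.0, -1.0]]
ft_force: [2.7, 4.4, 5.8]
grip_width: 0.026
gripper_force: 49.3
```

```bash
python3 -m jog '[{"linear":[0,0.044,0],"roll":-0.2},{"linear":[0,0.044,0],"roll":-0.2},{"linear":[0,0.044,0],"roll":-0.2},{"linear":[0,0.044,0],"roll":-0.2},{"linear":[0,0,0],"roll":0}]'
python3 -m jog '[{"linear":[0,0.025,0],"roll":-0.1},{"linear":[0,0.025,0],"roll":-0.1},{"linear":[0,0,0],"roll":0}]'
python3 -m jog '[{"linear":[0,0.025,0],"roll":-0.1},{"linear":[0,0,0],"roll":0},{"linear":[0,0,0],"roll":0}]'
```

```text
time_s: 18.08
position: [0.6295, -0.1314, 0.1008]
tool_rot: [[-0.956, -0.294, 0.001], [-0.294, 0.956, 0.0], [-0.001, 0.0, -1.0]]
ft_force: [2.5, 4.4, 6.7]
grip_width: 0.0258
gripper_force: 49.4
time_s: 18.33
position: [0.6289, -0.1297, 0.1008]
tool_rot: [[-0.951, -0.31, 0.001], [-0.31, 0.951, 0.0], [-0.001, -0.0, -1.0]]
ft_force: [2.4, 5.1, 6.9]
grip_width: 0.0259
gripper_force: 49.4
time_s: 18.58
position: [0.6286, -0.1287, 0.1008]
tool_rot: [[-0.948, -0.318, 0.001], [-0.318, 0.948, 0.0], [-0.001, 0.0, -1.0]]
ft_force: [1.8, 4.8, 7.0]
grip_width: 0.0261
gripper_force: 49.4
```

```bash
python3 -m jog '[{"linear":[0,0.025,0],"roll":-0.1},{"linear":[0,0,0],"roll":0},{"linear":[0,0,0],"roll":0}]' | grep -v rot
python3 -m jog '[{"linear":[0,0.025,0],"roll":-0.1},{"linear":[0,0,0],"roll":0},{"linear":[0,0,0],"roll":0}]'| grep -v rot
python3 -m jog '[{"linear":[0,0.025,0],"roll":-0.1},{"linear":[0,0,0],"roll":0},{"linear":[0,0,0],"roll":0}]'| grep -v rot
```

```text
time_s: 18.83
position: [0.6283, -0.1278, 0.1007]
ft_force: [3.7, 3.9, 7.0]
grip_width: 0.0258
gripper_force: 49.4
time_s: 19.08
position: [0.6283, -0.1277, 0.1008]
ft_force: [3.4, 0.5, 5.7]
grip_width: 0.0258
gripper_force: 49.4
time_s: 19.33
position: [0.6282, -0.1276, 0.1008]
ft_force: [4.8, -3.4, 4.2]
grip_width: 0.0258
gripper_force: 49.4
```

The stop is reached: the position has stalled at 18.7°, as predicted, and the tangential force has reversed. I'll relax, open and retreat upward.

```bash
python3 -m jog '[{"linear":[0,-0.02,0],"roll":0},{"linear":[0,0,0],"roll":0},{"linear":[0,0,0],"roll":0}]' | grep -v rot
python3 -m jog '[{"linear":[0,0,0],"roll":0},{"linear":[0,0,0],"roll":0},{"linear":[0,0,0],"roll":0},{"linear":[0,0,0],"roll":0},{"linear":[0,0,0],"roll":0},{"linear":[0,0,0],"roll":0}]' 0.3 | grep -v rot
python3 -m jog '[{"linear":[0,0,-0.3],"roll":0},{"linear":[0,0,-0.5],"roll":0},{"linear":[0,0,-0.8],"roll":0},{"linear":[0,0,-0.8],"roll":0},{"linear":[0,0,-0.6],"roll":0},{"linear":[0,0,0],"roll":0},{"linear":[0,0,0],"roll":0}]' | grep -v rot
python3 - <<'E'
from h import *
w=optics.get_image("wrist")[:,:,::-1]; b=optics.get_image("side")[:,:,::-1]
cv2.imwrite("pics/f.png",np.hstack([cv2.resize(b[185:285,265:365],(400,400),interpolation=cv2.INTER_CUBIC),cv2.resize(w,(400,300)).copy() if 0 else cv2.copyMakeBorder(cv2.resize(w,(400,300)),0,100,0,0,cv2.BORDER_CONSTANT)]))
E
```

```text
time_s: 19.58
position: [0.6282, -0.1277, 0.1008]
ft_force: [5.0, 0.6, 5.1]
grip_width: 0.0258
gripper_force: 49.5
time_s: 20.08
position: [0.6274, -0.1272, 0.0999]
ft_force: [-0.6, 0.3, 0.8]
grip_width: 0.0554
gripper_force: 0.0
time_s: 20.67
position: [0.6278, -0.1272, 0.2212]
ft_force: [1.3, -0.2, -0.5]
grip_width: 0.0555
gripper_force: 0.0
```

View pics/f.png

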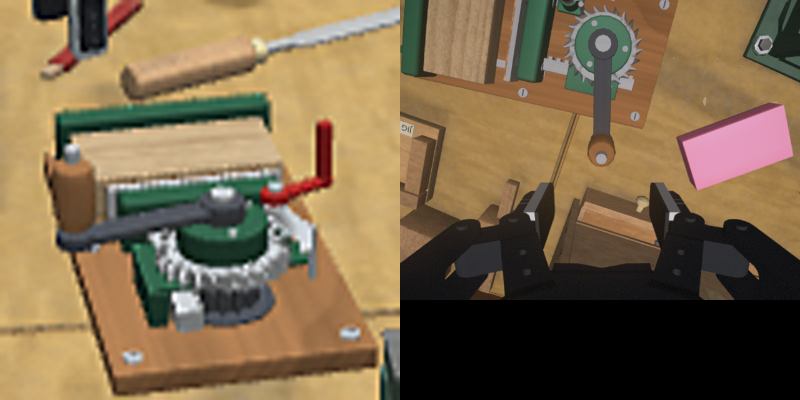

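The final view shows the crank let back with its knob at (70,190), the jaw drawn off with a gap to the block, and the lever on its release side at (325,150). The block is still against the fence and the gripper is clear, so I'm handing in.

```bash
python3 -c "
from rig import env
print(env.close_job())"
```

```text
the job is handed in; nothing more can be done
None
```

The cramp is open and the job is handed in: the lever is on its release side, the pawl sprung clear at about 13 N at the knob (limit about 15 N), the crank was held all the way back to its stop, and the block is still against the fence.

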